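# Draw out the sprung valet peg and hang up the shower mirror

### The job

Pull the sprung peg of the counter-top valet stand out of its housing to its stop, by feel and without wrenching it, so that its catch drops in and it stays out by itself. Then pick up the little shower mirror and hang it by its eye on the peg, behind the peg's end lip, hanging free and upright, and let go. Keep the mirror upright all the way and do not knock over the jar, the pump bottle or the tumbler.

Things in the scene. Friction and masses are not known exactly. Their poses are not given: they have to be found in the camera images.
- stand: Aluminium valet stand, fixed. Origin on the counter under the housing's middle. Base 180 x 160 x 12 mm (x -80 to 100), column 46 mm wide, housing on top 130 (x) x 46 x 50 mm (z 195 to 245). Column and housing share a flush front face at x = -65 mm, out of which a square 10 x 10 mm steel peg comes level along -x; peg axis at y = 0, z = 220 mm.
- peg: The sliding peg with its upturned end lip: plate 6 mm thick (x -6 to 0), 28 wide, from 6 below to 20 mm above the peg's axis. Origin on that axis at the lip's inner face; axes as the stand's, +x to the housing. Pushed in, the origin is at x = -99 mm in the stand's frame, 34 mm off the housing: room for closed fingertips from above, over the peg's top (5 mm above the axis).
- catch (a joint): Hidden spring catch, m: 0 riding on the peg, 0.008 dropped behind it, holding it out. The peg's spring pulls back with 3 N plus 0.06 N per mm drawn. Its stop is set unseen in the housing, 50 to 75 mm out, differently each time, and must be felt; over 60 N on the peg wrenches it. The catch drops 3 mm before the stop; let go, the peg then slides back those 3 mm and stays.
- mirror: White shower mirror, loose, 0.15 to 0.3 kg, standing. Origin at the centre of its underside; z up, x normal to the pane, y its width; both faces alike. Foot 80 (x) x 100 x 8 mm, too deep to hang with the peg in; pane 10 thick, 100 wide, to z 112; eye through along x, 40 wide, z 112 to 150, upper corners cut 8 mm; grip tab 10 thick (x), 68 wide, z 150 to 192 mm.
- mirror_eye (a point): Middle of the upper edge of the mirror's eye (150 mm above the foot's underside), the edge that rests on the peg's top; axes as the mirror's.
- cotton_jar: Bystander: glass jar with steel cap, 68 mm across, 85 mm high, loose; stands about 170 mm to one side of the mirror. Origin at the centre of its underside.
- pump_bottle: Bystander: turquoise soap pump bottle, 65 x 45 mm, 180 mm high, loose, in a white tray at the back. Origin at the centre of its underside.
- tumbler: Bystander: white ceramic tumbler, 72 mm across, 95 mm high, loose, on the robot's left. Origin at the centre of its underside.
Things that resemble listed ones, but are neither listed nor needed, are in the scene too. Of the things shaped like the mirror, the white one is meant.

How it is judged (in metres and radians):
On the way, in this order (a step that is already met when the one before it is completed fails the run):
1. the peg is drawn out to its stop and its catch has dropped in (x of peg in the frame of stand below -0.144 m and value of joint catch above 0.005 m), for 0.2 s.
2. after that, the mirror is lifted off the counter (height (world z) of mirror above 0.03 m), for 0.2 s.
At the end, for the whole second after the job is handed in: Peg out over 45 mm, catch dropped over 5 mm; mirror at most swaying (0.15 m/s, 1 rad/s), upright within 0.25 rad, foot over 40 mm up, eye's upper edge 0 to 12 mm above the peg's axis, within 18 mm sideways, 4 to 100 mm behind the lip's inner face (all of step 1 and x of mirror_eye in the frame of peg between 0.004 and 0.1 m and y of mirror_eye in the frame of peg between -0.018 and 0.018 m and z of mirror_eye in the frame of peg between 0 and 0.012 m and angle between mirror's own z axis and vertical below 0.25 rad and height (world z) of mirror above 0.04 m and linear speed of mirror below 0.15 m/s and angular speed of mirror below 1 rad/s); the robot touches nothing.
It fails at once if the peg's end is wrenched with more than 60 N (contact force between the fingers and peg above 60 N).
It fails at once if the mirror is tipped by more than 0.7 rad or dropped over (angle between mirror's own z axis and vertical above 0.7 rad).
It fails at once if the jar, the pump bottle or the tumbler is knocked over (tilted more than 0.6 rad) (angle between any of cotton_jar, pump_bottle, tumbler's own z axis and vertical above 0.6 rad).
It also fails if it takes over 64 s, if anything falls off the work surface, if the arm or the gripper's body presses on something with over 40 N, if the wrist force passes 120 N, or if a joint passes its speed limit or range.

### The arm

A 7-joint arm with a two-finger parallel gripper is mounted at the origin on the work surface. World frame = base frame: x ahead of the robot, y to its left, z up, the work surface at z = 0. Lengths are in m, angles in degrees, forces in N, time in s.
With the tool pointing down it reaches from about 0.4 to 0.75 m from the base axis. Payload 19.5 kg.
Tool frame: the origin (TCP) lies at the very end of the fingers, on their centre line; the grasp point (between the pads) lies 19 mm behind it (bot.hold_point_z is the distance from the TCP to the grasp point, in m); z points along the fingers, y is the line along which they close (so a half turn about z gives the same grasp; the last joint's range is limited). The gripper opens to 85 mm and grips with 20 to 120 N. Pads are 22 mm wide; open, the fingers measure 114 mm over their backs; the gripper's body (76 mm by 85 mm) begins 54 mm behind the grasp point. The pads swing forward as they close: fully open they stand 13 mm farther back than shut.
Start: joints at [-79.28, 40.479, -1.581, 85.061, 1.261, 54.483, -4.326], TCP at [0.13, 0.56, 0.231] pointing down, gripper open.
Joint ranges: [-155.06, 155.06], [-18.47, 123.98], [-90, 86.84], [0, 140.48], [-83.41, 263.41], [0, 116], [-161.91, 161.91]. Speed limits (degrees/s): [108.29, 108.29, 147.25, 147.25, 172.46, 172.46, 172.46].

### API

Orientations are given as a 3x3 rotation matrix whose columns are the frame's x, y, z axes.
In Python, from workcell import get_state, optics, bot gives the robot as it stands.
- The arm moves only by the tool move_arm, never from a script. Its argument "targets" is one flat list of numbers, 5 for each row, row after row: the shift along the tool's x, y, z normalised to -1 to 1, where 1 is 20 mm, then the turn about the tool's z normalised to -1 to 1, where 1 is 0.12 rad, then the opening, from 0 (shut) to 1 (fully open). In form: [dx, dy, dz, spin, claw, dx, dy, dz, spin, claw, ...]. A call has 1 to 8 rows; each row shifts and turns the commanded pose from where the row before left it, along the tool's axes as they then stand; what a row does not reach is not made up. A row lasts 1/8 s, in which the tool goes at most 62.5 mm and 10.7 degrees, less where a joint would pass 70% of its speed; a pose out of reach is approached as far as the arm can. A call with a number of a shift or a turn outside -1 to 1 is refused whole. A call with a gripper value outside its range is refused whole. The fingers move at their own pace and stop on an object; the grip force is fixed at half the most. Time passes only in rows, so rows that do not move let the fingers close. It gives the time, the measured TCP pose, the force, the opening and the grip force at its end, in the units of the state.
- get_state(): the state, without advancing time (a new reading comes with each control period).
- optics.snapshot(name): name is "scene" or "top" or "wrist"; returns a dict with "color" (384x512x3 uint8, red, green, blue), "camera_matrix" (3x3 intrinsics, pixels), "rvec" (rotation vector, rad) and "tvec" (3), from world to camera coordinates, as OpenCV has them. Camera axes: x right, y down, z forward; pixel columns grow to the right and rows downward; lengths in m; the calibration is good to about 2 mm. The wrist camera is an equidistant fisheye: a pixel r from the principal point sees the ray r / f radians off the axis. A picture is of the moment at which its call begins. There is no depth.
- bot.finish_job(): hands the job in; it is judged then, once.
The state is a dict: "time_s": time; "qpos": joint angles; "qd": joint speeds; "joint_torque": joint torques, N m; "tcp_pos": TCP position; "tcp_rot": TCP orientation; "contact_force": force on the tool from outside, world axes, zero at the start; "moment": the same for the moment, N m; "opening": finger opening in m; "finger_force": force on a finger pad.
Only numpy, scipy, OpenCV 4.12 (cv2) and the standard library are available. Lean on these libraries where they do the work, as an engineer would, in place of code of your own. Each camera call takes 0.05 s, during which the arm holds its last target. There are 200 camera calls.

## Working session

There is one attempt and no reset: what is moved stays moved. The work goes in short steps, Python scripts to look and compute and a tool call to move; the robot and the scene stay as the last step left them, time stands still between calls to the robot, and variables do not carry over. Pictures are saved under pics/ and viewed, at most 10 in all, crops included, and the job is handed in when it is done.

Besides the shell and the picture viewer there is one more tool, called after "Request:" as a command line: name --argument value ..., lists and objects as JSON in quotes. move_arm: Moves the arm, as the interface text tells. Scaled input: -1 to 1 covers 20 mm each way for a shift and 0.12 rad each way for a turn. Its arguments: {"type":"object","properties":{"targets":{"type":"array"}},"required":["targets"]}

```bash
mkdir -p pics; python3 - <<'E'
from workcell import get_state, optics, bot
import cv2,numpy as np
s=get_state();print(s['time_s'],s['tcp_pos'],np.round(s['tcp_rot'],3).tolist(),s['contact_force'],s['opening'])
for n in("scene","top"):
    d=optics.snapshot(n);cv2.imwrite(f"pics/{n}0.png",d['color'][...,::-1])
    print(n,d['camera_matrix'].tolist(),d['rvec'],d['tvec'])
E
```

```text
0.0 [0.13034205 0.5597519  0.23084061] [[-0.974, 0.227, -0.0], [0.227, 0.974, -0.001], [-0.0, -0.001, -1.0]] [-0.47319624  0.66135505 -0.5900998 ] 0.08507321042651832
scene [[392.01659867740784, 0.0, 258.9602398877505], [0.0, 392.01659867740784, 198.41813048069386], [0.0, 0.0, 1.0]] [ 1.2609766   2.12056843 -1.08331264] [ 0.28455344 -0.11151275  1.77300823]
top [[446.8829231138912, 0.0, 262.5606654532163], [0.0, 446.8829231138912, 190.48868737327388], [0.0, 0.0, 1.0]] [ 2.20114862 -2.00764773  0.21225542] [-0.08413425  0.4872236   1.72105874]
```

View pics/scene0.png

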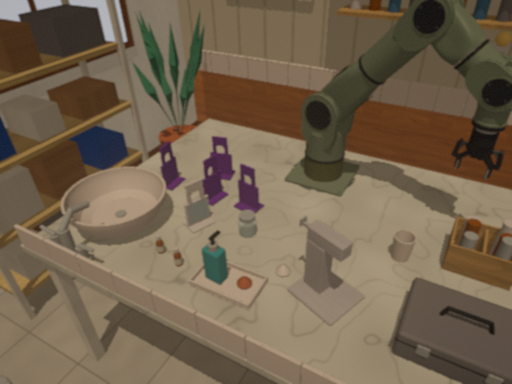

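View pics/top0.png

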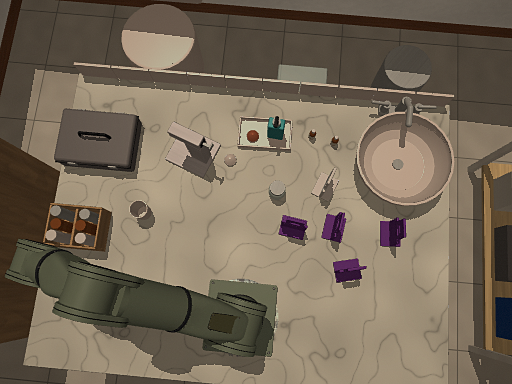

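Candidates in the scene view are the white mirror at (197,205) and four purple ones at (172,167), (222,158), (213,182) and (249,190). The white one is meant; in the top view it is at (325,181). The stand is at scene (325,260) / top (195,148), and its lip is near scene (303,222). Next I'll check both in one close crop.

```bash
python3 - <<'E'
import cv2,numpy as np
s=cv2.imread('pics/scene0.png');t=cv2.imread('pics/top0.png')
def c(im,x,y,w=66,h=50): 
    p=cv2.resize(im[y:y+h,x:x+w],(400,300),interpolation=cv2.INTER_CUBIC)
    p=cv2.convertScaleAbs(p,alpha=1.3)
    for i in range(0,w,10):
        cv2.putText(p,str(x+i),(int(i*400/w),10),0,.33,(0,0,255),1); cv2.line(p,(int((i+.5)*400/w),12),(int((i+.5)*400/w),18),(0,0,255),1)
    for i in range(0,h,10):
        cv2.putText(p,str(y+i),(0,int((i+.5)*300/h)+4),0,.33,(0,0,255),1);cv2.line(p,(22,int((i+.5)*300/h)),(30,int((i+.5)*300/h)),(0,0,255),1)
    return p
cv2.imwrite('pics/crop1.png',np.vstack([np.hstack([c(s,165,175),c(s,285,210,144,108)]),np.hstack([c(t,295,157),c(t,160,115,66,66*3//4)])]))
E
```

```text
(no output)
```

View pics/crop1.png

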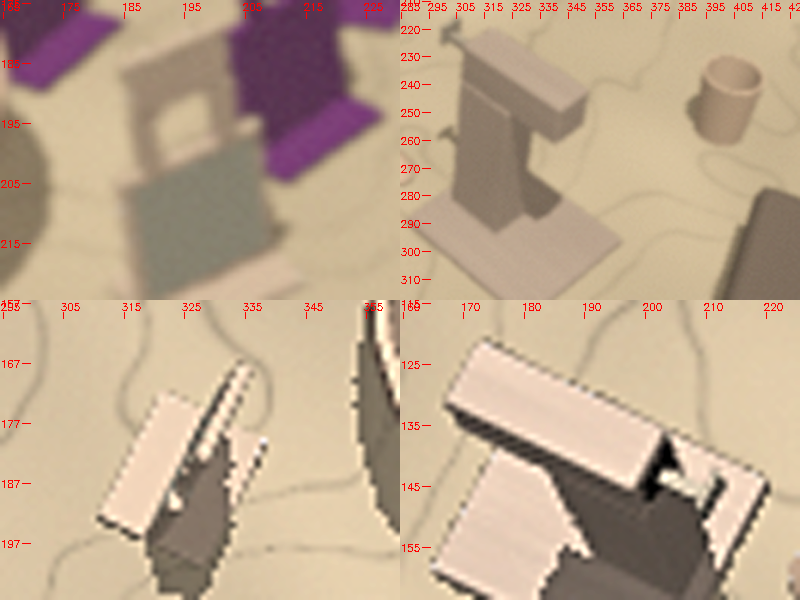

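```bash
cat > h.py <<'E'
import numpy as np,cv2
from scipy.optimize import least_squares
K={'scene':(392.0166,258.9602,198.4181,[1.2609766,2.12056843,-1.08331264],[.28455344,-.11151275,1.77300823]),
'top':(446.8829,262.56067,190.48869,[2.20114862,-2.00764773,.21225542],[-.08413425,.4872236,1.72105874])}
def proj(c,P):
    f,a,b,r,t=K[c];return cv2.projectPoints(np.float64(P).reshape(-1,3),np.array(r),np.array(t),np.array([[f,0,a],[0,f,b],[0,0,1.]]),None)[0][:,0]
def W(p,L):
    c,s=np.cos(p[2]),np.sin(p[2]);L=np.float64(L);return L@np.array([[c,s,0],[-s,c,0],[0,0,1]])+[p[0],p[1],0]
def unproj(c,uv,z):
    f,a,b,r,t=K[c];R=cv2.Rodrigues(np.array(r))[0];d=R.T@[(uv[0]-a)/f,(uv[1]-b)/f,1];o=-R.T@np.array(t);return o+d*(z-o[2])/d[2]
def fit(obs,p0s):
    def res(p):return np.concatenate([(proj(c,W(p,[L]))-uv).ravel() for c,L,uv in obs])
    return min((least_squares(res,p,loss='soft_l1') for p in p0s),key=lambda q:q.cost)
E
python3 - <<'E'
from h import *
T,S='top','scene'
a=unproj(T,(173.9,120.9),.245);b=unproj(T,(203.6,135.7),.245);c=unproj(T,(198.6,145.5),.245);d=unproj(T,(166.8,131.2),.245)
print(a,b,c,d,np.linalg.norm(a-b),np.linalg.norm(b-c))
v=a-b;yaw=np.arctan2(v[1],v[0]);m=(a+b+c+d)/4
# world-y sign of each front corner
n=np.array([-np.sin(yaw),np.cos(yaw),0]);sb=np.sign((b-m)@n)
y=.023*sb
obs=[(T,(.065,y,.245),(173.9,120.9)),(T,(-.065,y,.245),(203.6,135.7)),(T,(-.065,-y,.245),(198.6,145.5)),(T,(.065,-y,.245),(166.8,131.2)),
(T,(-.08,np.sign(y)*.08,.012),(220.2,144.7))]
sc=[(316.9,219.6),(351.8,243.7),(307.2,225.7),(340.3,250.9)]
q=fit(obs,[[m[0],m[1],yaw]]);print('stand',q.x,np.degrees(q.x[2]),np.round(q.fun,1))
print(np.round(proj(S,W(q.x,[L for _,L,_ in obs])),1),'lip',proj(S,W(q.x,[-.105,0,.24])),proj(T,W(q.x,[-.105,0,.24])))
f=[unproj(T,u,.008) for u in[(322.2,171.8),(310.7,192.7),(338.7,179.8)]];print(f,np.linalg.norm(f[0]-f[1]),np.linalg.norm(f[0]-f[2]))
m=(f[1]+f[2])/2;v=f[0]-f[1];yw=np.arctan2(v[1],v[0])-np.pi/2
X=lambda g:np.sign((g-m)@[np.cos(yw),np.sin(yw),0])*.04
xs=X(f[0])
o=[(T,(xs,.05,.008),(322.2,171.8)),(T,(xs,-.05,.008),(310.7,192.7)),(T,(-xs,.05,.008),(338.7,179.8))]
q=fit(o,[[m[0],m[1],yw]]);print('top only',q.x)
P=[(0,s*.05,.112) for s in(1,-1)]+[(0,s*.034,.192) for s in(1,-1)]
print(np.round(proj(S,W(q.x,P)),1),'obs pane (184.3,206.2),(207.4,194.5) tab (184.3,186.5),(201.6,178.7)')
print(np.round(proj(T,W(q.x,P)),1),'tab (334,167)')
E
```

```text
[0.68029323 0.30272512 0.245     ] [0.6339911  0.18821705 0.245     ] [0.59554065 0.20172901 0.245     ] [0.63874952 0.32310563 0.245     ] 0.12351512737253299 0.040755500242509284
stand [0.63634358 0.25459367 1.19659585] 68.55989191748778 [-1.  -0.4  0.7  0.1 -0.4  1.1 -0.1  0.   0.9 -0.6]
[[341.9 249.9]
 [306.6 225.5]
 [317.9 218.7]
 [353.3 242.1]
 [286.2 287.5]] lip [[302.34752842 216.72113446]] [[211.21622351 146.37829036]]
[array([ 0.6026358, -0.2746891,  0.008    ]), array([ 0.51091501, -0.23377944,  0.008     ]), array([ 0.57515348, -0.34399853,  0.008     ])] 0.100430593424653 0.07455920484421599
top only [ 0.54243783 -0.29014592 -1.95590527]
[[183.5 204.8]
 [206.8 194.3]
 [184.5 185. ]
 [200.9 178. ]] obs pane (184.3,206.2),(207.4,194.5) tab (184.3,186.5),(201.6,178.7)
[[334.3 169.3]
 [323.1 191.8]
 [335.9 167.5]
 [327.9 183.5]] tab (334,167)
```

The choice is confirmed: the white mirror stands free and is nearly parallel to the stand already. In the crop the peg comes out at the housing's right end, with the lip at top (211,146). Next I'll refine the fit with both views and plan the approach.

```bash
cat >> h.py <<'E'
def plan(pos,R,tgt,yaw,claw,step=1.0):
    """rows from pose to tgt (xyz) and tool-x yaw (rad), rounded to 0.1, error feedback (tool pointing down)"""
    p=np.array(pos,float);y=np.arctan2(R[1][0],R[0][0]);tgt=np.array(tgt,float);rows=[]
    for _ in range(80):
        e=tgt-p;dy=(yaw-y+np.pi)%(2*np.pi)-np.pi
        A=np.array([[np.cos(y),np.sin(y),0],[np.sin(y),-np.cos(y),0],[0,0,-1]])
        l=A@e/.02;l=l/max(1,np.abs(l).max()/step);l=np.round(l,1 if np.abs(l).max()>.3 else 2)
        s=np.round(np.clip(-dy/.12,-1,1),1 if abs(dy)>.04 else 2)
        if not l.any() and s==0:break
        rows.append([*l,s,claw]);p=p+A.T@l*.02;y-=s*.12
    for i in range(0,len(rows),8):print(','.join(f'{v:g}' for r in rows[i:i+8] for v in r))
    print(len(rows),'rows ->',np.round(p,4),np.degrees(y));return p
E
python3 - <<'E'
from h import *
from workcell import get_state
T,S='top','scene'
y=-.023
import sys
obs=[(T,(.065,-y,.245),(166.8,131.2)),(T,(.065,y,.245),(173.9,120.9)),(T,(-.065,y,.245),(203.6,135.7)),(T,(-.065,-y,.245),(198.6,145.5)),(T,(-.08,-.08,.012),(220.2,144.7))]
obs+=[(S,(.065,y,.245),(340.3,250.9)),(S,(-.065,y,.245),(307.2,225.7)),(S,(-.065,-y,.245),(316.9,219.6)),(S,(.065,-y,.245),(351.8,243.7))]
q=fit(obs,[[.636,.254,1.197]]);print('stand',q.x,np.degrees(q.x[2]),np.round(q.fun,1))
M=[(T,(-.04 ,.05,.008),(322.2,171.8))]
for xs in(.04,-.04):
    o=[(T,(xs,.05,.008),(322.2,171.8)),(T,(xs,-.05,.008),(310.7,192.7)),(T,(-xs,.05,.008),(338.7,179.8)),(S,(0,.05,.112),(184.3,206.2)),(S,(0,-.05,.112),(207.4,194.5)),(S,(0,.034,.192),(184.3,186.5)),(S,(0,-.034,.192),(201.6,178.7))]
    m=fit(o,[[.5424,-.2901,-1.956]]);print('mirror',m.x,np.degrees(m.x[2]),m.cost)
for n,u,z in[('jar',(277,188),.085),('tumb',(139,210),.095),('pump',(277,120),.18),('p1',(294,227),.1),('p2',(335,227),.1),('p3',(393,233),.1)]:print(n,unproj(T,u,z)[:2].round(3))
s=get_state();g=W(q.x,[-.082,0,0]);print('gap',g,'lip',W(q.x,[-.099,0,0]))
p=plan(s['tcp_pos'],s['tcp_rot'],[.13,.56,.33],np.radians(150),0)
A=np.array([[np.cos(2.6)]]);
y0=2.6
R=[[np.cos(np.radians(150)),0,0],[np.sin(np.radians(150)),0,0]]
plan(p,R,[g[0],g[1],.32],q.x[2],0)
E
```

```text
stand [0.63896487 0.25394761 1.17442025] 67.28932387648848 [ 0.2 -1.1 -0.4 -1.3  0.9 -0.2 -0.4  0.7  1.3 -0.7  0.5 -0.4 -1.  -0.1
  0.9 -0.6  0.7 -0.8]
mirror [ 0.550144   -0.28157265 -1.95719832] -112.13920323947576 69.4745132783905
mirror [ 0.54336905 -0.28812543 -1.95222139] -111.85404604858279 2.2831261459289944
jar [ 0.501 -0.095]
tumb [0.364 0.424]
pump [ 0.743 -0.071]
p1 [ 0.353 -0.172]
p2 [ 0.367 -0.326]
p3 [ 0.364 -0.546]
gap [0.60730648 0.17830539 0.        ] lip [0.60074315 0.16262346 0.        ]
0,0,-1,1,0,0,0,-1,1,0,0,0,-1,0.5,0,0,-0,-1,-0.04,0,0,-0,-1,-0,0,0.02,-0,0.05,-0,0
6 rows -> [0.13   0.56   0.3299] 149.97534142598914
-1,-0.2,0,1,0,-1,-0,0,1,0,-1,0.1,0,1,0,-1,0.2,0,1,0,-1,0.3,0,1,0,-1,0.5,0,1,0,-1,0.6,0,1,0,-1,0.8,0,1,0
-0.9,1,0,1,0,-0.7,1,0,1,0,-0.6,1,0,1,0,-0.4,1,0,1,0,-0.3,1,0,0.03,0,-0.3,1,0,-0,0,-0.3,1,0,-0,0,-0.3,1,0,-0,0
-0.3,1,0,-0,0,-0.3,1,0,-0,0,-0.3,1,0,-0,0,-0.3,1,0.1,-0,0,-0.3,1,0,-0,0,-0.3,1,0.1,-0,0,-0.3,1,0,-0,0,-0.3,1,0.1,-0,0
-0.2,1,0,-0,0,-0.3,1,0.1,-0,0,-0.2,1,0,-0,0,-0.3,1,0.1,-0,0,-0.1,0.4,-0,-0,0,0.01,0.05,-0,-0,0
30 rows -> [0.6074 0.1782 0.3199] 67.2878126949143
```

Request:
move_arm --targets '[0,0,-1,1,0,0,0,-1,1,0,0,0,-1,0.5,0,0,0,-1,0,0,0,0,-1,0,0]'

```text
time_s: 0.72
tcp_pos: [0.1303, 0.5598, 0.3317]
tcp_rot: [[-0.863, 0.504, -0.0], [0.504, 0.863, -0.001], [-0.0, -0.001, -1.0]]
contact_force: [0.5, -0.4, 0.5]
opening: -0.0002
finger_force: 0.0
```

Request:
move_arm --targets '[-1,-0.2,0,1,0,-1,0,0,1,0,-1,0.1,0,1,0,-1,0.2,0,1,0,-1,0.3,0,1,0,-1,0.5,0,1,0,-1,0.6,0,1,0,-1,0.8,0,1,0]'

```text
time_s: 1.72
tcp_pos: [0.2641, 0.4493, 0.3311]
tcp_rot: [[-0.078, 0.997, -0.0], [0.997, 0.078, -0.0], [-0.0, -0.0, -1.0]]
contact_force: [-1.2, 0.3, -0.4]
opening: 0.0
finger_force: 0.0
```

Request:
move_arm --targets '[-0.9,1,0,1,0,-0.7,1,0,1,0,-0.6,1,0,1,0,-0.4,1,0,1,0,-0.3,1,0,0,0,-0.3,1,0,0,0,-0.3,1,0,0,0,-0.3,1,0,0,0]'

```text
time_s: 2.72
tcp_pos: [0.4044, 0.337, 0.3311]
tcp_rot: [[0.388, 0.922, -0.0], [0.922, -0.388, -0.0], [-0.001, -0.0, -1.0]]
contact_force: [-0.2, 0.2, -0.8]
opening: -0.0002
finger_force: 0.0
```

Request:
move_arm --targets '[-0.3,1,0,0,0,-0.3,1,0,0,0,-0.3,1,0,0,0,-0.3,1,0.1,0,0,-0.3,1,0,0,0,-0.3,1,0.1,0,0,-0.3,1,0,0,0,-0.3,1,0.1,0,0]'

```text
time_s: 3.72
tcp_pos: [0.5333, 0.2307, 0.3251]
tcp_rot: [[0.388, 0.922, -0.0], [0.922, -0.388, -0.0], [-0.0, -0.0, -1.0]]
contact_force: [0.4, 0.7, -0.5]
opening: 0.0002
finger_force: 0.0
```

Request:
move_arm --targets '[-0.2,1,0,0,0,-0.3,1,0.1,0,0,-0.2,1,0,0,0,-0.3,1,0.1,0,0,-0.1,0.4,0,0,0,0,0,0,0,0,0,0,0,0,0]'

```text
time_s: 4.6
tcp_pos: [0.6051, 0.1775, 0.3214]
tcp_rot: [[0.387, 0.922, -0.0], [0.922, -0.387, 0.0], [0.0, -0.0, -1.0]]
contact_force: [-1.3, 0.0, 0.9]
opening: -0.0002
finger_force: 0.0
```

```bash
python3 - <<'E'
from workcell import get_state, optics
from h import *
s=get_state();print(s['time_s'],s['tcp_pos'],np.degrees(np.arctan2(s['tcp_rot'][1][0],s['tcp_rot'][0][0])),s['contact_force'],np.round(s['qpos']))
d=optics.snapshot('wrist');im=d['color'][...,::-1].copy()
print(d['camera_matrix'].tolist(),d['rvec'].tolist(),d['tvec'].tolist())
K2=np.array(d['camera_matrix'])
def pw(P):return cv2.fisheye.projectPoints(np.float64(P).reshape(-1,1,3),np.float64(d['rvec']).reshape(3,1),np.float64(d['tvec']).reshape(3,1),K2,np.zeros(4))[0][:,0]
b=cv2.resize(im,(800,600),interpolation=cv2.INTER_CUBIC)
for p,col in(((.63634,.25459,1.1966),(0,0,255)),((.63896,.25395,1.1744),(0,255,0))):
    for L in[(-.065,.023,.245),(-.065,-.023,.245),(.065,.023,.245),(-.105,.014,.24),(-.105,-.014,.24),(-.099,.014,.24),(-.099,-.014,.24),(-.08,.08,.012),(-.08,-.08,.012)]:
        u=pw(W(p,[L]))[0];print(L,u.round(1));b=cv2.circle(b,tuple(int((v+.5)*1.5625) for v in u),3,col,1)
cv2.imwrite('pics/w1.png',b)
E
```

```text
4.6 [0.6050554  0.17754417 0.32141427] 67.24132238259838 [-1.25768855  0.02410092  0.87021258] [-29.  44.  24.  62. -17.  77. -30.]
[[297.3186396354542, 0.0, 247.03410084153933], [0.0, 297.3186396354542, 190.45009176387677], [0.0, 0.0, 1.0]] [-2.8083651150623634, 0.5675443919781559, 0.08020174436553185] [-0.4890384460753156, 0.32235524542396915, 0.5760969483824238]Traceback (most recent call last):
  File "<stdin>", line 11, in <module>
  File "<stdin>", line 7, in pw
cv2.error: OpenCV(4.12.0) /io/opencv/modules/calib3d/src/fisheye.cpp:83: error: (-215:Assertion failed) _tvec.getMat().isContinuous() && _rvec.getMat().isContinuous() in function 'projectPoints'
```

```bash
cat >> h.py <<'E'
def pw(d,P):return cv2.fisheye.projectPoints(np.float64(P).reshape(-1,1,3),np.array(d['rvec'],float).ravel().copy().reshape(1,1,3),np.array(d['tvec'],float).ravel().copy().reshape(1,1,3),np.array(d['camera_matrix']),np.zeros(4))[0].reshape(-1,2)
E
python3 - <<'E'
from workcell import get_state, optics
from h import *
d=optics.snapshot('wrist');im=d['color'][...,::-1].copy();cv2.imwrite('pics/w1raw.png',im)
b=cv2.resize(im,(800,600),interpolation=cv2.INTER_CUBIC)
for p,col in(((.63634,.25459,1.1966),(0,0,255)),((.63896,.25395,1.1744),(0,255,0))):
    for L in[(-.065,.023,.245),(-.065,-.023,.245),(.065,.023,.245),(-.105,.014,.24),(-.105,-.014,.24),(-.099,.014,.24),(-.099,-.014,.24),(-.08,.08,.012),(-.08,-.08,.012)]:
        u=pw(d,W(p,[L]))[0];print(L,(u*1.5625).round(1));b=cv2.circle(b,tuple(int((v+.5)*1.5625) for v in u),3,col,1)
cv2.imwrite('pics/w1.png',b)
E
```

```text
(-0.065, 0.023, 0.245) [339.  277.9]
(-0.065, -0.023, 0.245) [433.4 275.6]
(0.065, 0.023, 0.245) [330.6  12. ]
(-0.105, 0.014, 0.24) [361.2 349.8]
(-0.105, -0.014, 0.24) [414.9 348.5]
(-0.099, 0.014, 0.24) [360.7 339.1]
(-0.099, -0.014, 0.24) [414.8 337.8]
(-0.08, 0.08, 0.012) [305.8 238.7]
(-0.08, -0.08, 0.012) [467.1 234.8]
(-0.065, 0.023, 0.245) [341.4 276. ]
(-0.065, -0.023, 0.245) [435.9 275.8]
(0.065, 0.023, 0.245) [339.2   9.8]
(-0.105, 0.014, 0.24) [361.8 348.5]
(-0.105, -0.014, 0.24) [415.5 348.4]
(-0.099, 0.014, 0.24) [361.6 337.8]
(-0.099, -0.014, 0.24) [415.7 337.6]
(-0.08, 0.08, 0.012) [306.6 236.5]
(-0.08, -0.08, 0.012) [468.  236.2]
```

View pics/w1.png

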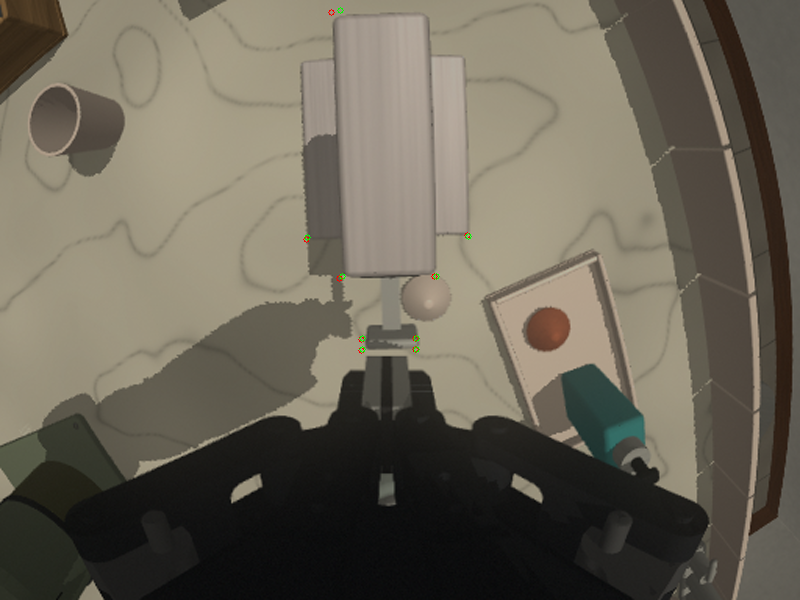

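```bash
python3 - <<'E'
import cv2
im=cv2.imread('pics/w1raw.png')[160:280,200:300]
p=cv2.resize(im,(500,600),interpolation=cv2.INTER_CUBIC)
p=cv2.convertScaleAbs(p,alpha=1.4)
for y in range(0,120,10):cv2.putText(p,str(160+y),(0,int((y+.5)*5)+4),0,.35,(0,0,255),1);cv2.line(p,(25,int((y+.5)*5)),(32,int((y+.5)*5)),(0,0,255),1)
for y in range(0,100,10):cv2.putText(p,str(200+y),(y*5,10),0,.35,(0,0,255),1)
cv2.imwrite('pics/w1c.png',p)
E
```

```text
(no output)
```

View pics/w1c.png

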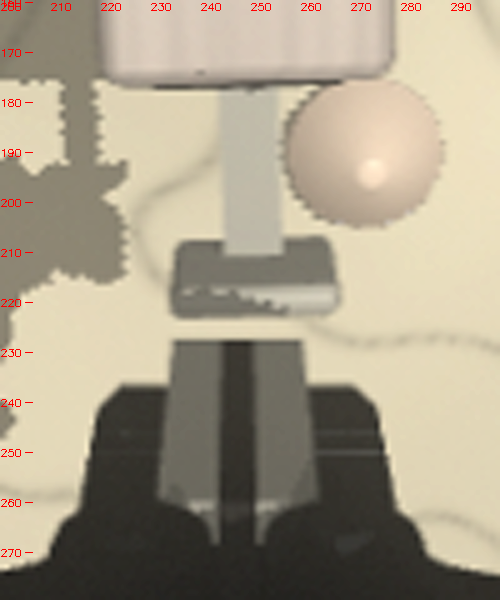

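The overlay matches the picture: the lip's inner edge is at row 217 and the peg at column 252. The closed fingertips fit the gap after a shift of about 2 mm. Going down.

Request:
move_arm --targets '[0.1,0.1,0.7,0,0,0,0,0.8,0,0,0,0,0.8,0,0,0,0,0.8,0,0,0,0,0.5,0,0,0,0,0.5,0,0,0,0,0.3,0,0,0,0,0.1,0,0]'

```text
time_s: 5.7
tcp_pos: [0.6081, 0.1779, 0.2311]
tcp_rot: [[0.388, 0.922, -0.0], [0.922, -0.388, -0.0], [-0.0, -0.0, -1.0]]
contact_force: [0.3, 0.0, 0.2]
opening: -0.0003
finger_force: 0.0
```

Request:
move_arm --targets '[-0.3,0,0,0,0,-0.3,0,0,0,0,-0.3,0,0,0,0,-0.2,0,0,0,0]'

```text
time_s: 6.2
tcp_pos: [0.5997, 0.1574, 0.2316]
tcp_rot: [[0.388, 0.922, 0.001], [0.922, -0.388, 0.0], [0.001, 0.001, -1.0]]
contact_force: [5.5, 4.2, -2.4]
opening: 0.0003
finger_force: 2.5
```

Request:
move_arm --targets '[-0.3,0,0,0,0,-0.3,0,0,0,0,-0.3,0,0,0,0,-0.3,0,0,0,0,-0.2,0,0,0,0,0,0,0,0,0]'

```text
time_s: 6.95
tcp_pos: [0.5891, 0.1316, 0.2317]
tcp_rot: [[0.388, 0.922, 0.002], [0.922, -0.388, 0.0], [0.001, 0.001, -1.0]]
contact_force: [4.1, 3.1, 0.5]
opening: 0.0001
finger_force: 2.3
```

Request:
move_arm --targets '[-0.1,0,0,0,0,-0.05,0,0,0,0]'

```text
time_s: 7.2
tcp_pos: [0.5882, 0.1292, 0.2318]
tcp_rot: [[0.387, 0.922, 0.002], [0.922, -0.387, 0.001], [0.001, 0.002, -1.0]]
contact_force: [6.7, 4.4, -0.5]
opening: -0.0001
finger_force: 3.4
```

Request:
move_arm --targets '[-0.05,0,0,0,0,-0.05,0,0,0,0,-0.05,0,0,0,0]'

```text
time_s: 7.58
tcp_pos: [0.5871, 0.1265, 0.2318]
tcp_rot: [[0.387, 0.922, 0.002], [0.922, -0.387, 0.001], [0.002, 0.002, -1.0]]
contact_force: [6.2, 4.8, -0.9]
opening: -0.0003
finger_force: 3.5
```

Request:
move_arm --targets '[-0.05,0,0,0,0,-0.05,0,0,0,0,-0.05,0,0,0,0]'

```text
time_s: 7.95
tcp_pos: [0.5859, 0.1237, 0.2318]
tcp_rot: [[0.387, 0.922, 0.002], [0.922, -0.387, 0.001], [0.002, 0.002, -1.0]]
contact_force: [6.3, 4.1, -0.6]
opening: 0.0002
finger_force: 3.3
```

Request:
move_arm --targets '[-0.05,0,0,0,0,-0.05,0,0,0,0,-0.05,0,0,0,0]'

```text
time_s: 8.32
tcp_pos: [0.585, 0.1215, 0.2319]
tcp_rot: [[0.387, 0.922, 0.003], [0.922, -0.387, 0.002], [0.003, 0.002, -1.0]]
contact_force: [10.5, 11.1, -2.0]
opening: -0.0002
finger_force: 6.7
```

Request:
move_arm --targets '[-0.05,0,0,0,0,0,0,0,0,0]'

```text
time_s: 8.57
tcp_pos: [0.585, 0.1215, 0.2319]
tcp_rot: [[0.386, 0.922, 0.004], [0.922, -0.386, 0.003], [0.004, 0.003, -1.0]]
contact_force: [12.0, 12.4, -2.5]
opening: -0.0
finger_force: 7.9
```

Request:
move_arm --targets '[-0.1,0,0,0,0,0,0,0,0,0]'

```text
time_s: 8.82
tcp_pos: [0.5848, 0.1213, 0.232]
tcp_rot: [[0.385, 0.923, 0.006], [0.923, -0.385, 0.005], [0.007, 0.003, -1.0]]
contact_force: [17.8, 21.6, -5.5]
opening: -0.0003
finger_force: 13.1
```

Stop felt: the force rises to 28 N with no travel. I'll ease off and see whether the peg stays out.

Request:
move_arm --targets '[0.3,0,0,0,0,0.3,0,0,0,0,0.6,0,0,0,0,0.6,0,0,0,0,0,0,-0.6,0,0,0,0,-1,0,0,0,0,-1,0,0,0,0,-1,0,0]'

```text
time_s: 9.82
tcp_pos: [0.5968, 0.1507, 0.3049]
tcp_rot: [[0.388, 0.922, 0.001], [0.922, -0.388, -0.0], [-0.0, 0.001, -1.0]]
contact_force: [-0.1, -0.6, 0.3]
opening: 0.0002
finger_force: 0.0
```

```bash
python3 - <<'E'
from workcell import get_state, optics
from h import *
s=get_state();print(s['time_s'],s['tcp_pos'],s['contact_force'])
d=optics.snapshot('wrist');im=d['color'][...,::-1].copy()
b=im.copy()
st=(.63896,.25395,1.1744)
for o in(-.146,-.151,-.156,-.161):
    print(o,pw(d,W(st,[(o,.014,.24),(o,-.014,.24)])).round(1).tolist())
x0,y0=180,150
p=cv2.resize(im[y0:y0+150,x0:x0+150],(600,600),interpolation=cv2.INTER_CUBIC);p=cv2.convertScaleAbs(p,alpha=1.4)
for y in range(0,150,10):cv2.putText(p,str(y0+y),(0,int((y+.5)*4)+4),0,.35,(0,0,255),1);cv2.putText(p,str(x0+y),(y*4,10),0,.35,(0,0,255),1)
cv2.imwrite('pics/w2c.png',p)
m=[.5434,-.2881];yaw=-1.9522+np.pi  # mirror -x dir
print('mirror -x yaw',np.degrees(yaw))
# tool y along mirror x => tool x yaw = yaw-90
P=plan(s['tcp_pos'],s['tcp_rot'],[s['tcp_pos'][0]-.04,s['tcp_pos'][1]-.1,.34],np.radians(40),0.8)
plan(P,[[np.cos(.698),0,0],[np.sin(.698),0,0]],[m[0],m[1],.29],yaw-np.pi/2,0.8)
E
```

```text
9.825 [0.59683204 0.15065358 0.30485999] [-0.05983325 -0.60138306  0.32618349]
-0.146 [[227.3, 246.5], [263.3, 246.4]]
-0.151 [[227.5, 252.1], [263.2, 252.0]]
-0.156 [[227.7, 257.6], [263.0, 257.5]]
-0.161 [[227.9, 263.1], [262.9, 263.0]]
mirror -x yaw 68.1471792345607
-1,0,-0.3,1,0.8,-1,0.1,-0.3,1,0.8,-1,0.3,-0.4,1,0.8,-1,0.4,-0.3,1,0.8,-1,0.6,-0.4,-0.05,0.8,-0.1,0.02,-0.06,0,0.8
6 rows -> [0.5568 0.0506 0.3401] 40.009365478682305
-0.9,1,0.2,1,0.8,-0.7,1,0.2,1,0.8,-0.5,1,0.2,1,0.8,-0.4,1,0.2,1,0.8,-0.3,1,0.1,1,0.8,-0.1,1,0.1,1,0.8,-0,1,0.1,1,0.8,0.1,1,0.2,1,0.8
0.2,1,0.2,1,0.8,0.3,1,0.1,-0,0.8,0.4,1,0.2,-0,0.8,0.3,1,0.1,-0,0.8,0.4,1,0.2,-0,0.8,0.3,1,0.1,-0,0.8,0.4,1,0.2,-0,0.8,0.2,0.7,0.1,-0,0.8
0.05,0.02,0,-0,0.8
17 rows -> [ 0.5434 -0.2882  0.2901] -21.886987773997447
```

View pics/w2c.png

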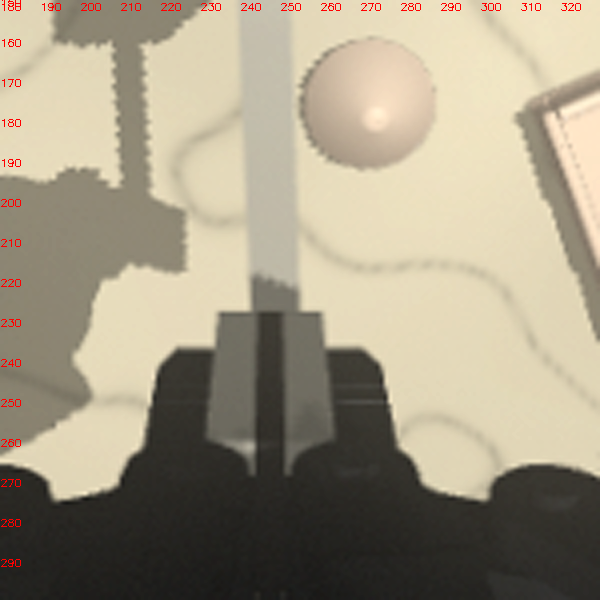

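The peg stays out: it now runs on under the fingertips past row 227. On to the mirror, stopping above it at z 0.29.

Request:
move_arm --targets '[-1,0,-0.3,1,0.8,-1,0.1,-0.3,1,0.8,-1,0.3,-0.4,1,0.8,-1,0.4,-0.3,1,0.8,-1,0.6,-0.4,0,0.8]'

```text
time_s: 10.5
tcp_pos: [0.5577, 0.0517, 0.3379]
tcp_rot: [[0.769, 0.639, -0.0], [0.639, -0.769, -0.0], [-0.0, 0.0, -1.0]]
contact_force: [-0.9, -0.3, -0.7]
opening: 0.0685
finger_force: 0.0
```

Request:
move_arm --targets '[-0.9,1,0.2,1,0.8,-0.7,1,0.2,1,0.8,-0.5,1,0.2,1,0.8,-0.4,1,0.2,1,0.8,-0.3,1,0.1,1,0.8,-0.1,1,0.1,1,0.8,0,1,0.1,1,0.8,0.1,1,0.2,1,0.8]'

```text
time_s: 11.5
tcp_pos: [0.5513, -0.1248, 0.3118]
tcp_rot: [[0.964, -0.265, 0.0], [-0.265, -0.964, -0.0], [0.0, 0.0, -1.0]]
contact_force: [0.6, -0.4, -0.2]
opening: 0.0684
finger_force: 0.0
```

Request:
move_arm --targets '[0.2,1,0.2,1,0.8,0.3,1,0.1,0,0.8,0.4,1,0.2,0,0.8,0.3,1,0.1,0,0.8,0.4,1,0.2,0,0.8,0.3,1,0.1,0,0.8,0.4,1,0.2,0,0.8,0,0,0,0,0.8]'

```text
time_s: 12.5
tcp_pos: [0.5428, -0.2725, 0.2895]
tcp_rot: [[0.926, -0.377, -0.0], [-0.377, -0.926, -0.0], [-0.0, 0.001, -1.0]]
contact_force: [-0.0, -0.0, -0.3]
opening: 0.0682
finger_force: 0.0
```

```bash
python3 - <<'E'
from workcell import get_state, optics
from h import *
s=get_state();print(s['time_s'],s['tcp_pos'],np.degrees(np.arctan2(s['tcp_rot'][1][0],s['tcp_rot'][0][0])),s['opening'])
d=optics.snapshot('wrist');im=d['color'][...,::-1].copy();cv2.imwrite('pics/w3raw.png',im)
m=(.5434,-.2881,-1.9522)
x0,y0,k=160,130,4
p=cv2.resize(im[y0:y0+150,x0:x0+200],(800,600),interpolation=cv2.INTER_CUBIC);p=cv2.convertScaleAbs(p,alpha=1.2)
for y in range(0,200,10):cv2.putText(p,str(y0+y),(0,int((y+.5)*4)+4),0,.35,(0,0,255),1);cv2.putText(p,str(x0+y),(y*4,10),0,.35,(0,0,255),1)
for L in[(.005,.034,.192),(.005,-.034,.192),(-.005,-.034,.192),(-.005,.034,.192),(.04,.05,.008),(-.04,.05,.008),(-.04,-.05,.008),(.04,-.05,.008)]:
    u=pw(d,W(m,[L]))[0];print(L,u.round(1));cv2.circle(p,(int((u[0]-x0+.5)*4),int((u[1]-y0+.5)*4)),4,(0,0,255),1)
cv2.imwrite('pics/w3.png',p)
t=optics.snapshot('top')['color'][...,::-1];cv2.imwrite('pics/top3.png',t)
E
```

```text
12.5 [ 0.54281408 -0.27254762  0.28951967] -22.16104471530475 0.0682170861883793
(0.005, 0.034, 0.192) [271.  144.5]
(0.005, -0.034, 0.192) [269.9 222.5]
(-0.005, -0.034, 0.192) [258.5 222.6]
(-0.005, 0.034, 0.192) [258.7 144.5]
(0.04, 0.05, 0.008) [285.2 117.2]
(-0.04, 0.05, 0.008) [228.9 117.3]
(-0.04, -0.05, 0.008) [230.1 185.4]
(0.04, -0.05, 0.008) [284.1 185.1]
```

View pics/w3.png

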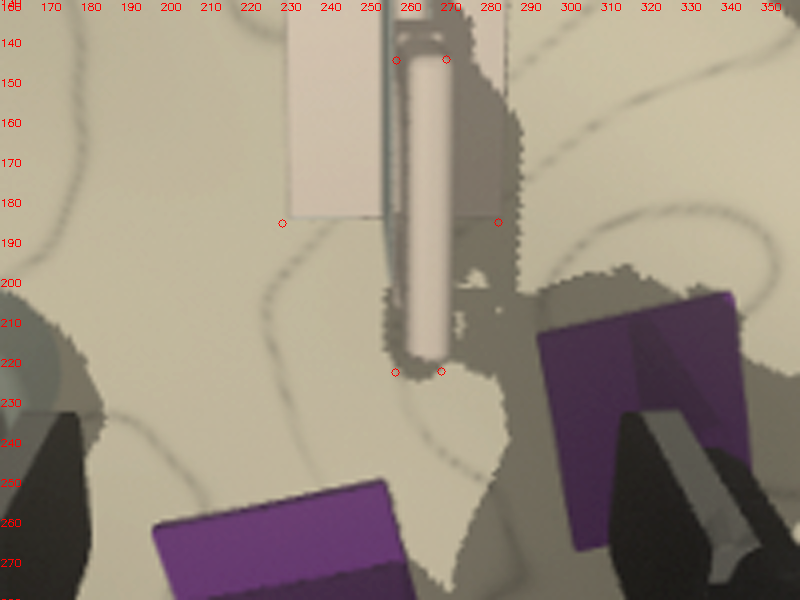

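The tab is at columns 261–272, rows 143–219, about 2 mm off my estimate and well aligned with the tool. I'll correct for that and descend to grasp.

Request:
move_arm --targets '[0.4,0.8,0.3,0,0.6,0,0,1,0,0.6,0,0,1,0,0.6,0,0,1,0,0.6,0,0,1,0,0.6,0,0,1,0,0.6,0,0,0.7,0,0.6,0,0,0.3,0,0.6]'

```text
time_s: 13.6
tcp_pos: [0.5451, -0.2887, 0.1628]
tcp_rot: [[0.926, -0.377, -0.001], [-0.377, -0.926, 0.0], [-0.001, 0.0, -1.0]]
contact_force: [-0.6, -0.9, 1.3]
opening: 0.0515
finger_force: 0.0
```

Request:
move_arm --targets '[0,0,0,0,0,0,0,0,0,0,0,0,0,0,0,0,0,0,0,0,0,0,0,0,0]'

```text
time_s: 14.22
tcp_pos: [0.5452, -0.2888, 0.1636]
tcp_rot: [[0.926, -0.378, 0.0], [-0.378, -0.926, -0.0], [0.0, 0.0, -1.0]]
contact_force: [-1.5, -0.2, 2.4]
opening: 0.009
finger_force: 62.2
```

Request:
move_arm --targets '[0,0,-0.3,0,0,0,0,-0.7,0,0,0,0,-1,0,0,0,0,0,0,0]'

```text
time_s: 14.72
tcp_pos: [0.5456, -0.289, 0.205]
tcp_rot: [[0.926, -0.378, 0.002], [-0.378, -0.926, -0.001], [0.002, 0.0, -1.0]]
contact_force: [-0.7, 0.8, -3.2]
opening: 0.0092
finger_force: 61.3
```

```bash
python3 - <<'E'
from workcell import get_state, optics
from h import *
s=get_state();print(s['time_s'],s['tcp_pos'],s['opening'],s['contact_force'],s['finger_force'])
a=optics.snapshot('top')['color'][...,::-1];b=optics.snapshot('scene')['color'][...,::-1]
st=(.63896,.25395,1.1744)
for o in(-.147,-.152,-.157):print(o,proj('top',W(st,[(o,.014,.24),(o,-.014,.24)])).round(1).tolist(),proj('scene',W(st,[(o,.014,.24),(o,-.014,.24)])).round(1).tolist())
def c(im,x,y,w=60,h=60):
    p=cv2.resize(im[y:y+h,x:x+w],(400,400),interpolation=cv2.INTER_CUBIC);p=cv2.convertScaleAbs(p,alpha=1.3)
    for i in range(0,w,10):
        cv2.putText(p,str(x+i),(int(i*400/w),10),0,.33,(0,0,255),1);cv2.putText(p,str(y+i),(0,int((i+.5)*400/h)+4),0,.33,(0,0,255),1)
    return p
cv2.imwrite('pics/s4.png',np.hstack([c(a,190,120),c(b,160,140,100,100)]))
m=np.array([.5445,-.2904])
E
```

```text
14.725 [ 0.54557193 -0.28903818  0.20496047] 0.009161543918994345 [-0.65797726  0.82965333 -3.18309053] 61.297338008880615
-0.147 [[219.4, 154.8], [223.2, 148.2]] [[296.2, 208.2], [289.2, 211.9]]
-0.152 [[220.7, 155.4], [224.4, 148.8]] [[295.0, 207.4], [288.1, 211.0]]
-0.157 [[221.9, 156.0], [225.6, 149.4]] [[293.9, 206.6], [287.0, 210.3]]
```

View pics/s4.png

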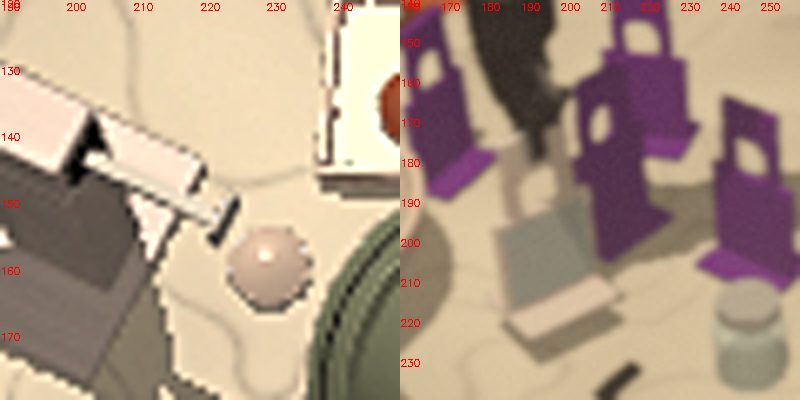

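The lip is now at top (220–225, 149–156), which puts it about 54 mm out. The mirror hangs upright in the grip with its foot clear of the counter. Planning the carry to a point in front of the lip.

```bash
python3 - <<'E'
from workcell import get_state
from h import *
s=get_state();st=(.63896,.25395,1.1744)
A=W(st,[-.25,-.001,.262]);B=W(st,[-.122,-.001,.262]);print(A,B)
y=np.arctan2(s['tcp_rot'][1][0],s['tcp_rot'][0][0]);yw=1.1744-np.pi/2;print(np.degrees(y),np.degrees(yw))
p=plan(s['tcp_pos'],s['tcp_rot'],[.5456,-.289,.305],yw,0,.7)
R=[[np.cos(yw),0,0],[np.sin(yw),0,0]]
p=plan(p,R,[A[0],A[1],.29],yw,0,.8)
E
```

```text
[0.5433583  0.02294932 0.262     ] [0.59277867 0.14102399 0.262     ]
-22.178741845166645 -22.711836539836114
0,0,-0.7,0.08,0,0,0,-0.7,-0,0,0,0,-0.7,-0,0,0,0,-0.7,-0,0,0,0,-0.7,-0,0,0,0,-0.7,-0,0,0,0,-0.7,-0,0,0.03,0.02,-0.19,-0,0
8 rows -> [ 0.5455 -0.2891  0.3049] -22.728781328492236
-0.3,-0.8,0,-0,0,-0.3,-0.8,0,-0,0,-0.3,-0.8,0,-0,0,-0.3,-0.8,0.1,-0,0,-0.4,-0.8,0,-0,0,-0.3,-0.8,0.1,-0,0,-0.4,-0.8,0,-0,0,-0.3,-0.8,0.1,-0,0
-0.4,-0.8,0,-0,0,-0.3,-0.8,0.1,-0,0,-0.4,-0.8,0,-0,0,-0.3,-0.8,0.1,-0,0,-0.4,-0.8,0,-0,0,-0.3,-0.8,0.1,-0,0,-0.4,-0.8,0,-0,0,-0.3,-0.8,0.1,-0,0
-0.4,-0.8,0,-0,0,-0.3,-0.7,0,-0,0,-0.02,-0.05,0.05,-0,0
19 rows -> [0.5434 0.0229 0.2899] -22.711836539836114
```

Request:
move_arm --targets '[0,0,-0.7,0.1,0,0,0,-0.7,0,0,0,0,-0.7,0,0,0,0,-0.7,0,0,0,0,-0.7,0,0,0,0,-0.7,0,0,0,0,-0.7,0,0,0,0,-0.2,0,0]'

```text
time_s: 15.82
tcp_pos: [0.5453, -0.2888, 0.3063]
tcp_rot: [[0.921, -0.389, 0.001], [-0.389, -0.921, -0.001], [0.001, 0.0, -1.0]]
contact_force: [0.3, -0.5, -2.6]
opening: 0.0087
finger_force: 61.4
```

Request:
move_arm --targets '[-0.2,-0.4,0,0,0,-0.3,-0.8,0,0,0,-0.3,-0.8,0,0,0,-0.3,-0.8,0,0,0,-0.4,-0.8,0,0,0,-0.3,-0.8,0,0,0,-0.4,-0.8,0,0,0,-0.3,-0.8,0,0,0]'

```text
time_s: 16.82
tcp_pos: [0.5458, -0.1573, 0.3054]
tcp_rot: [[0.921, -0.388, 0.0], [-0.388, -0.921, 0.0], [0.0, -0.0, -1.0]]
contact_force: [-0.6, 1.1, -3.8]
opening: 0.0089
finger_force: 61.3
```

Request:
move_arm --targets '[-0.4,-0.8,0,0,0,-0.3,-0.8,0,0,0,-0.4,-0.8,0.1,0,0,-0.3,-0.8,0.1,0,0,-0.4,-0.8,0.1,0,0,-0.3,-0.8,0.1,0,0,-0.4,-0.8,0.1,0,0,-0.3,-0.8,0.1,0,0]'

```text
time_s: 17.82
tcp_pos: [0.5438, -0.0177, 0.2932]
tcp_rot: [[0.921, -0.389, -0.0], [-0.389, -0.921, -0.0], [-0.0, 0.0, -1.0]]
contact_force: [1.1, -0.2, -2.8]
opening: 0.0092
finger_force: 61.3
```

Request:
move_arm --targets '[-0.4,-0.8,0.1,0,0,-0.4,-0.8,0,0,0,-0.1,-0.4,0,0,0,0,0,0,0,0,0,0,0,0,0]'

```text
time_s: 18.45
tcp_pos: [0.5429, 0.0242, 0.2914]
tcp_rot: [[0.921, -0.389, 0.0], [-0.389, -0.921, -0.001], [0.0, 0.0, -1.0]]
contact_force: [-0.2, 0.0, -3.0]
opening: 0.0091
finger_force: 61.3
```

```bash
python3 - <<'E'
from workcell import get_state,optics
from h import *
s=get_state();print(s['time_s'],s['tcp_pos'],s['opening'],s['contact_force'])
st=(.63896,.25395,1.1744);A=W(st,[-.25,-.001,.262]);yw=1.1744-np.pi/2
y=np.arctan2(s['tcp_rot'][1][0],s['tcp_rot'][0][0]);print(np.degrees(y))
plan(s['tcp_pos'],s['tcp_rot'],[A[0],A[1],.2606],yw,0,.5)
d=optics.snapshot('wrist');im=d['color'][...,::-1].copy()
tz=s['tcp_pos'][2];m=(s['tcp_pos'][0],s['tcp_pos'][1],y+np.pi/2+np.pi)
P=W(m,[(0,.034,.192),(0,-.034,.192)])+[0,0,tz-.1636];print(pw(d,P).round(1).tolist())
print(pw(d,W(st,[(-.153,.014,.24),(-.153,-.014,.24),(-.1,.005,.225),(-.1,-.005,.225)])).round(1).tolist())
p=cv2.resize(im[60:285,120:420],(800,600),interpolation=cv2.INTER_CUBIC);p=cv2.convertScaleAbs(p,alpha=1.2)
for i in range(0,300,20):cv2.putText(p,str(60+i),(0,int((i+.5)*2.667)+4),0,.35,(0,0,255),1);cv2.putText(p,str(120+i),(int(i*2.667),10),0,.35,(0,0,255),1)
cv2.imwrite('pics/w5.png',p)
E
```

```text
18.45 [0.54285262 0.02422677 0.29140827] 0.009082400717814135 [-0.22598049  0.03156178 -2.98640399]
-22.921767313667463
0,0,0.5,-0.03,0,0,0,0.5,-0,0,0,0,0.5,-0,0,0.05,0.05,0.04,-0,0
4 rows -> [0.5434 0.0229 0.2606] -22.715502507420364
[[248.4, 199.8], [248.4, 327.7]]
[[121.1, 227.9], [116.0, 192.4], [72.2, 209.1], [70.2, 197.8]]
```

View pics/w5.png

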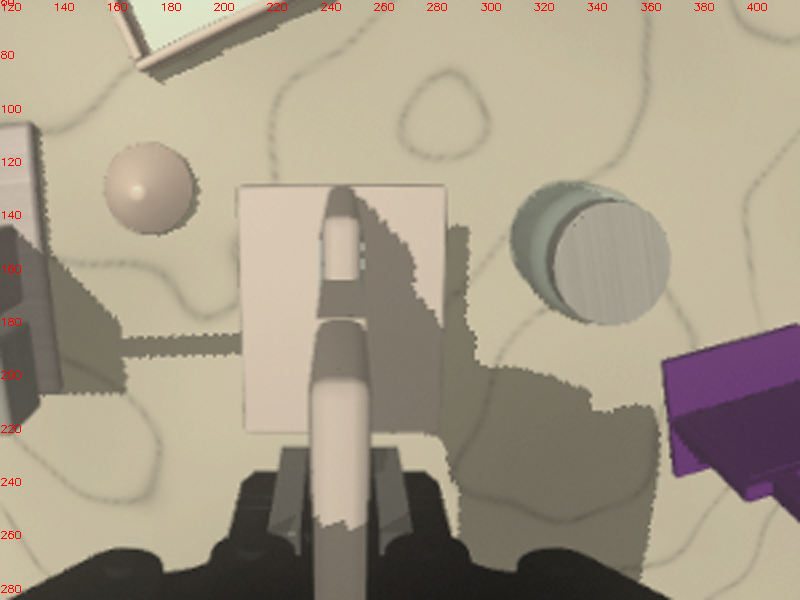

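The tab's near end is at row 201 against 199.8 predicted, so the mirror is held within 1 mm and straight. Lowering to threading height and approaching.

Request:
move_arm --targets '[0,0,0.5,0,0,0,0,0.5,0,0,0,0,0.5,0,0,0,-0.5,0,0,0,0,-0.7,0,0,0,0,-0.7,0,0,0,0,-0.7,0,0,0,0,-0.3,0,0,0]'

```text
time_s: 19.5
tcp_pos: [0.5657, 0.0795, 0.2612]
tcp_rot: [[0.922, -0.388, -0.0], [-0.388, -0.922, -0.0], [-0.0, 0.0, -1.0]]
contact_force: [-0.3, -0.1, -3.1]
opening: 0.009
finger_force: 61.3
```

```bash
python3 - <<'E'
from workcell import get_state,optics
from h import *
s=get_state();st=(.63896,.25395,1.1744);c,n=np.cos(st[2]),np.sin(st[2])
d=np.array(s['tcp_pos'])-[st[0],st[1],0];print(s['time_s'],'in stand',d[0]*c+d[1]*n,-d[0]*n+d[1]*c,d[2],s['contact_force'])
a=optics.snapshot('top')['color'][...,::-1];b=optics.snapshot('scene')['color'][...,::-1]
def cr(im,x,y,w=60,h=60):
    p=cv2.resize(im[y:y+h,x:x+w],(400,400),interpolation=cv2.INTER_CUBIC);return cv2.convertScaleAbs(p,alpha=1.3)
cv2.imwrite('pics/s6.png',np.hstack([cr(a,200,130),cr(b,250,180)]))
E
```

```text
19.5 in stand -0.18922904000475918 0.00020679672060880394 0.2611896244858818 [-0.33999307 -0.12329479 -3.10504598]
```

View pics/s6.png

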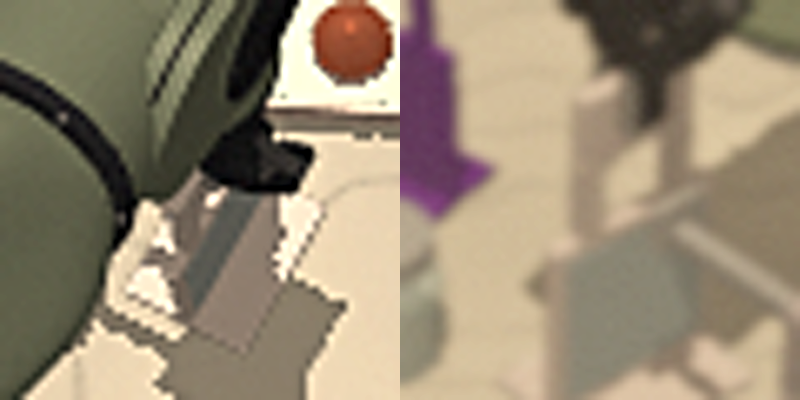

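The mirror stands upright in front of the lip, and the peg is level with the eye. I've now used all the picture views, so I'll thread it slowly by force and position.

Request:
move_arm --targets '[0.06,-0.3,0,0,0,0,-0.3,0,0,0,0,-0.3,0,0,0,0,-0.2,0,0,0,0,-0.1,0,0,0,0,-0.1,0,0,0]'

```text
time_s: 20.35
tcp_pos: [0.5766, 0.1018, 0.2613]
tcp_rot: [[0.921, -0.389, -0.0], [-0.389, -0.921, -0.0], [0.0, 0.0, -1.0]]
contact_force: [-0.6, -0.0, -3.3]
opening: 0.0091
finger_force: 61.4
```

Request:
move_arm --targets '[0,-0.1,0,0,0,0,-0.1,0,0,0,0,-0.1,0,0,0]'

```text
time_s: 20.72
tcp_pos: [0.579, 0.1075, 0.2613]
tcp_rot: [[0.921, -0.389, 0.0], [-0.389, -0.921, -0.0], [0.0, 0.0, -1.0]]
contact_force: [0.1, 0.0, -2.3]
opening: 0.0091
finger_force: 61.4
```

Request:
move_arm --targets '[0,-0.15,0,0,0,0,-0.15,0,0,0,0,-0.15,0,0,0]'

```text
time_s: 21.1
tcp_pos: [0.5825, 0.1159, 0.2613]
tcp_rot: [[0.921, -0.389, 0.0], [-0.389, -0.921, -0.0], [0.0, 0.0, -1.0]]
contact_force: [-0.8, 0.4, -3.7]
opening: 0.009
finger_force: 61.3
```

Request:
move_arm --targets '[0,-0.2,0,0,0,0,-0.2,0,0,0,0,-0.2,0,0,0]'

```text
time_s: 21.48
tcp_pos: [0.5872, 0.127, 0.2613]
tcp_rot: [[0.921, -0.389, -0.0], [-0.389, -0.921, -0.0], [-0.0, 0.0, -1.0]]
contact_force: [1.0, -0.0, -2.8]
opening: 0.009
finger_force: 61.3
```

Request:
move_arm --targets '[0,-0.3,0,0,0,0,-0.3,0,0,0,0,-0.15,0,0,0,0,0,0.3,0,0,0,0,0.3,0,0,0,0,0.2,0,0,0,0,0.1,0,0,0,0,0,0,0]'

```text
time_s: 22.48
tcp_pos: [0.5929, 0.1405, 0.2433]
tcp_rot: [[0.921, -0.389, -0.0], [-0.389, -0.921, -0.0], [-0.0, 0.0, -1.0]]
contact_force: [0.5, -0.3, -2.8]
opening: 0.0088
finger_force: 61.3
```

Request:
move_arm --targets '[0,0,0.1,0,0,0,0,0.05,0,0,0,0,0,0,0]'

```text
time_s: 22.85
tcp_pos: [0.5929, 0.1406, 0.2402]
tcp_rot: [[0.921, -0.389, -0.0], [-0.389, -0.921, -0.0], [-0.0, 0.0, -1.0]]
contact_force: [0.9, 0.3, -2.8]
opening: 0.0088
finger_force: 61.3
```

Request:
move_arm --targets '[0,0,0.05,0,0,0,0,0.05,0,0,0,0,0,0,0]'

```text
time_s: 23.22
tcp_pos: [0.593, 0.1405, 0.2384]
tcp_rot: [[0.921, -0.389, 0.0], [-0.389, -0.921, 0.0], [0.0, -0.0, -1.0]]
contact_force: [-0.3, 0.4, 0.7]
opening: 0.0092
finger_force: 61.9
```

```bash
python3 - <<'E'
from workcell import get_state
from h import *
s=get_state();st=(.63896,.25395,1.1744);c,n=np.cos(st[2]),np.sin(st[2])
d=np.array(s['tcp_pos'])-[st[0],st[1],0];print('in stand',d[0]*c+d[1]*n,-d[0]*n+d[1]*c,d[2],s['contact_force'])
E
```

```text
in stand -0.12237193922370962 -0.0013460723025298243 0.23841576923009833 [-0.27916387  0.41046675  0.73908083]
```

The eye took the load at z 0.2384, as predicted. I'll release with a limited opening, lift, and then back away.

Request:
move_arm --targets '[0,0,0,0,0.18,0,0,0,0,0.22,0,0,0,0,0.27,0,0,0,0,0.27]'

```text
time_s: 23.72
tcp_pos: [0.5929, 0.1405, 0.2383]
tcp_rot: [[0.921, -0.389, -0.0], [-0.389, -0.921, -0.0], [0.0, 0.0, -1.0]]
contact_force: [0.5, 0.9, -0.8]
opening: 0.023
finger_force: 0.0
```

Request:
move_arm --targets '[0,0,-0.3,0,0.27,0,0,-0.5,0,0.27,0,0,-0.7,0,0.27,0,0,-1,0,0.4,0,0,-1,0,0.4,0,0,-1,0,0.4,0,0,-1,0,0.4,0,0,0,0,0.4]'

```text
time_s: 24.72
tcp_pos: [0.5932, 0.1402, 0.3501]
tcp_rot: [[0.921, -0.389, 0.002], [-0.389, -0.921, 0.0], [0.002, -0.001, -1.0]]
contact_force: [-0.1, 1.1, -0.4]
opening: 0.0342
finger_force: 0.0
```

```bash
python3 - <<'E'
from workcell import get_state,optics
from h import *
s=get_state();print(s['time_s'],s['contact_force'],s['tcp_pos'])
d=optics.snapshot('wrist');im=d['color'];g=im[...,::-1]
st=(.63896,.25395,1.1744)
m=W(st,[-.1224,-.0013,0]);mp=(m[0],m[1],1.1744+np.pi)
P=W(mp,[(0,.034,.192),(0,-.034,.192),(.04,.05,.008),(.04,-.05,.008),(-.04,-.05,.008),(-.04,.05,.008)])+[0,0,.075]
u=pw(d,P);print('pred',u.round(1).tolist())
w=(im.min(2)>150).astype(np.uint8)
x,y=int(u[:2,0].mean()),int(u[0,1])
print('row profile along tab mid col',x,im[max(0,y-12):y+30:3,x].tolist())
r=y+25;print('cols at row',r,[int(v) for v in im[r,x-20:x+21:2].mean(1)])
cv2.imwrite('pics/w7.png',g)
E
```

```text
24.725 [-0.09539342  1.06336991 -0.38304243] [0.59321672 0.14020362 0.35008035]
pred [[247.5, 155.9], [247.8, 236.9], [276.5, 122.9], [275.4, 192.8], [219.9, 193.0], [218.3, 123.2]]
row profile along tab mid col 247 [[164, 151, 135], [101, 94, 84], [102, 94, 85], [100, 93, 83], [102, 95, 84], [130, 121, 108], [160, 148, 131], [163, 151, 135], [163, 150, 135], [162, 150, 134], [162, 149, 134], [162, 151, 135], [162, 150, 134], [162, 150, 135]]
cols at row 180 [124, 124, 123, 124, 124, 124, 124, 120, 145, 150, 148, 146, 129, 93, 78, 78, 78, 79, 104, 124, 124]
```

The tab is where predicted (top edge at row 158, columns 243–251), so the mirror hangs upright on the peg. I'll let it settle and then hand in.

Request:
move_arm --targets '[0,0,-0.5,0,0.4,0,0,0,0,0.4,0,0,0,0,0.4,0,0,0,0,0.4,0,0,0,0,0.4,0,0,0,0,0.4,0,0,0,0,0.4,0,0,0,0,0.4]'

```text
time_s: 25.78
tcp_pos: [0.5929, 0.1405, 0.3583]
tcp_rot: [[0.921, -0.389, -0.0], [-0.389, -0.921, -0.0], [0.0, 0.0, -1.0]]
contact_force: [-0.2, 0.1, 0.5]
opening: 0.0337
finger_force: 0.0
```

```bash
python3 -c "
from workcell import bot
print(bot.finish_job())"
```

```text
the job is handed in; nothing more can be done
None
```

I handed the job in at about 26 s; the hand-in returned no verdict. The peg was drawn to its felt stop at about 28 N and stayed out by itself, and the white mirror hangs free and upright on it behind the lip.

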